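Refit the lampworking burner: keyed head into its collar, roller into its rest

ROBOT

A 7-joint arm with a two-finger parallel gripper is mounted at the origin on the work surface. World frame = base frame: x ahead of the robot, y to its left, z up, the work surface at z = 0. Lengths are in m, angles in rad, forces in N, time in s.
With the tool pointing down it reaches from about 0.4 to 0.85 m from the base axis. Payload 10.4 kg.
Tool frame: the origin (TCP) lies on the centre line of the jaws, within the pads' length; the fingertips stand 14 mm ahead of it and the grasp point (between the pads) lies 5 mm behind it (manip.tip_reach is the distance from the TCP to the fingertips, in m); z points along the fingers, y is the line along which they close (so a half turn about z gives the same grasp; the last joint's range is limited). The gripper opens to 85 mm and grips with 20 to 120 N. Pads are 22 mm wide; open, the fingers measure 114 mm over their backs; the gripper's body (76 mm by 85 mm) begins 54 mm behind the grasp point. The pads swing forward as they close: fully open they stand 13 mm farther back than shut.
Start: joints at [-1.212, 0.332, -0.065, 1.46, 0.022, 1.35, -0.088], TCP at [0.233, 0.58, 0.245] pointing down, gripper open.
Joint ranges: [-2.6, 2.6], [-0.5, 2.12], [-1.47, 1.34], [0.16, 2.42], [-1.27, 4.41], [0.06, 2.06], [-2.6, 2.6]. Speed limits (rad/s): [2.22, 2.22, 2.79, 2.79, 3.14, 3.14, 3.14].

INTERFACE

Orientations are given as a unit quaternion [x, y, z, w].
In Python, from workcell import manip gives the robot as it stands.
- The arm moves only by the shell command python3 -m pendant 'ROWS' [FORCE]. ROWS is JSON, a list of rows, each a list of 7 numbers: the shift along the tool's x, y, z in units of 50 mm (1.0 is 50 mm), then the turn, a rotation vector about the tool's x, y, z in units of 8 degrees (1.0 is 8 degrees), then the opening, from -1 (shut) to 1 (fully open), so that 0 is half open. In form: [[dx, dy, dz, ax, ay, az, jaw], ...]. A call has exactly 10 rows; each row is the pose to reach, as a shift and turn from the pose commanded when the call began, along the tool's axes at that moment; what a row does not reach only later rows make up. A row lasts 1/8 s, in which the tool goes at most 62.5 mm and 10.7 degrees, less where a joint would pass 70% of its speed; a pose out of reach is approached as far as the arm can. A call with a gripper value outside its range is refused whole. The fingers move at their own pace and stop on an object; FORCE is the grip in N (left out, the last holds). Time passes only in rows, so rows that repeat a pose let the fingers close, or fill a call up. It gives the time, the measured TCP pose, the force, the opening and the grip force at its end, in the units of the state.
- manip.get_obs(): the state, without advancing time (a new reading comes with each control period).
- manip.camera(name): name is "side" or "top" or "wrist"; returns (picture, depth): 400x640x3 uint8, red, green, blue; 400x640 float32, m along the optical axis (not along the pixel's ray), 0 where there is no reading.
- manip.get_calibration(name): a dict with "fx", "fy", "cx", "cy" (pixels), "xyz" and "orientation" of the camera in the world. Camera axes: x right, y up, looking along -z (the intrinsics and any distortion apply to the point x, -y, -z); pixel columns grow to the right and rows downward; lengths in m; the calibration is good to about 2 mm. A picture is of the moment at which its call begins: read the wrist's pose just before it. get_calibration takes no time and is no camera call; for the wrist camera it gives the pose at the moment of the call.
- manip.hand_in(): hands the job in; it is judged then, once.
Trained networks look in the newest picture that a camera, given by its name, has taken for a name from the list of things; names that differ only in an ending like _2 or _b are one class to them, and where a whole thing is asked for, a point or a joint stands for the part that bears it (a point fixed in the world has none). Each returns a list of dicts, best first, with "p" (0 to 1); they miss things now and then, are a little off and sometimes report something else, mostly with a low value. They report only what shows in the picture. A call takes as long as a camera call.
- manip.find_in(thing, camera): "box" ([left, top, right, bottom] in pixels, round what is visible of it).
- manip.trace(thing, camera): "pixels" (400x640 bool, what is visible of it) and "box" ([left, top, right, bottom] in pixels, round what is visible of it).
- manip.tip_of(thing, camera): "pixel" ([column, row] in pixels: a listed point, or the origin of a listed thing).
The state is a dict: "clock": time; "joint_pos": joint angles; "joint_velocities": joint speeds; "tau": joint torques, N m; "position": TCP position; "ee_rot": TCP orientation; "ft_force": force on the tool from outside, world axes, zero at the start; "torque": the same for the moment, N m; "grip_width": opening from 0.0 (shut) to 1.0 (fully open); "grasp_force": force on a finger pad.
Only numpy, scipy, OpenCV 4.12 (cv2) and the standard library are available. Lean on these libraries where they do the work, as an engineer would, in place of code of your own. Each camera call takes 0.05 s, during which the arm holds its last target. There are 200 camera calls.

TASK

Get the bench burner ready for work: set the burner head in its brass collar, pressing lightly and turning it until the three lugs drop into the notches and it stands upright and fully home, and lay the graphite roller across the rod rest with its axle right down in both slots. Be gentle with the burner (no banging or forcing), let go of both parts, and leave the jars, bottle, mug, dish and tools where they are.

Things in the scene. Friction and masses are not known exactly. Their poses are not given: they have to be found in the camera images.
- burner: Bench burner and rod rest on one fixed iron foot, 250 (x) x 130 x 12 mm. Origin: on the bench under the foot's middle; z up. At x = +70 mm stands the burner pedestal with its brass collar (seat), valve knobs reaching 59 mm to both sides, 38 mm high. At x = -70 mm stands the rod rest (rest): two blue cheek plates joined by a 12 mm tie bar 60 mm above the bench.
- seat (a point): On the burner's vertical axis at the flat seat floor inside the brass collar, 40 mm above the bench; axes as burner. Fully home, the head's origin is here.
- collar_rim (a point): On the same axis at the height of the collar's rim, 22 mm above the seat. Collar 59 mm inside, 75 mm outside. Three notches 12 mm wide, 12 mm deep, 120 degrees apart, are cut down into the rim. The collar is also the air regulator: its notches may stand at ANY bearing, told by no listed frame; see or feel for it. It is stiff (1.2 N m) and stays put while a part is lightly turned on its rim.
- rest (a point): Midway between the rest's two slots, at the height of the roller's axis once the axle has bottomed in both, 129 mm above the bench. Axes as burner; the seated axle lies along y. Cheeks at y = +52 and -52 mm, 8 mm thick, 40 mm wide (x), 96 mm clear between, tops 24 mm above this point. Slots open at the top, 13 mm wide (x), 18 mm deep below a flared mouth.
- head: Burner head, loose, starts upright on the bench: steel cylinder 56 mm across, 110 mm tall, 0.28 to 0.52 kg; white perforated face on top, copper band below it. Origin: centre of its underside; z up. Bottom 5 mm taper to 49 mm. Three red lugs 8 mm wide reach 37 mm from the axis at 0, 120 and 240 degrees from its x, 12 to 22 mm above the foot. Any of the three ways round fits.
- lugs (a point): On the head's axis at the underside of its lugs, 12 mm above the foot. Lugs riding on the collar's rim: this point is level with the rim, the foot 10 mm above the seat and already inside the collar with 1.5 mm play all round. Turned until the lugs meet the notches (2 mm play each side) it can sink those last 10 mm.
- stand: Fixed light-wood stand for the roller: board 160 (x) x 60 x 12 mm with posts at x = +56 and -56 mm (44 mm wide, 12 mm thick, tops 59 mm above the bench), each notched 16 mm wide and 12 mm deep. Origin: on the bench under its middle, z up. At the start the axle lies in the notches, along the stand's x, 52 mm above the bench.
- roller: Graphite roller, loose, dark grey: 40 mm across, 84 mm long, fixed on a steel axle 10 mm across, 150 mm long; 0.18 to 0.36 kg. Origin: its centre; x along the axle (y and z turn as it rolls). Either end may go in either slot.
- axle_a (a point): One end of the roller's axle, on its axis, 75 mm from the roller's centre.
- axle_b (a point): The other end of the axle, 75 mm from the centre on the other side.
- jar_green: Bystander, loose; leave it where it stands. Glass jar 84 mm across, 115 mm tall, full of green glass rods that fan out to 125 mm across at 290 mm height. Origin: centre of its underside.
- jar_mixed: Bystander, loose; leave it where it stands. Glass jar 92 mm across, 105 mm tall, with blue, red, white and orange rods that fan out to 125 mm across at 270 mm height. Origin: centre of its underside.
- bottle: Bystander, loose; leave it where it stands. Green drink bottle 62 mm across, 190 mm tall. Origin: centre of its underside.
- mug: Bystander, loose; leave it where it stands. Pale green mug, 76 mm across, 85 mm tall, handle to its +y reaching 75 mm from the axis. Origin: centre of its underside.
- bead_dish: Bystander, loose; leave it where it stands. Blue dish 100 mm across, 35 mm high. Origin: centre of its underside.
- paddle: Bystander, loose; leave it where it stands. Graphite paddle lying flat: 150 mm long along its x, 50 mm wide, 22 mm thick. Origin: its middle, on the bench.
- tongs: Bystander, loose; leave it where it stands. Steel masher tongs lying flat, 152 mm long along their x, 40 mm wide, 16 mm high. Origin: middle, on the bench.

How it is judged:
At the end, for the whole second after the job is handed in: Head upright within 3.5 degrees, foot within 3 mm of the seat floor (lugs in the notches) and 4 mm of its axis; both axle ends within 3 mm of bottomed height, roller centred within 10 mm and along the slots within 4 degrees; both released and at rest (z of head in the frame of seat below 0.003 m and horizontal distance between head and seat below 0.004 m and angle between head's own z axis and vertical below 0.06 rad and horizontal distance between roller and rest below 0.01 m and z of axle_a in the frame of rest between -0.004 and 0.003 m and z of axle_b in the frame of rest between -0.004 and 0.003 m and angle between the x axis of roller and the y axis of burner, either way round below 0.07 rad and linear speed of each of head, roller below 0.02 m/s); the robot touches nothing.
It fails at once if a held part (the head or the roller) is forced into the burner with more than 150 N ((contact force between head and burner above 150 N and contact force between the fingers and head above 2 N) or (contact force between roller and burner above 150 N and contact force between the fingers and roller above 2 N)).
It fails at once if a held part is banged on to the burner: within 16 mm of its seat, touching, and faster than 0.15 m/s ((horizontal distance between head and seat below 0.02 m and z of head in the frame of seat below 0.016 m and contact force between head and burner above 5 N and contact force between the fingers and head above 10 N and linear speed of head above 0.15 m/s) or (horizontal distance between roller and rest below 0.02 m and z of roller in the frame of rest below 0.016 m and contact force between roller and burner above 5 N and contact force between the fingers and roller above 10 N and linear speed of roller above 0.15 m/s)).
It fails at once if the head or the roller is dropped on to the burner: falling, let go, while more than 13 mm above its seat ((horizontal distance between head and seat below 0.04 m and z of head in the frame of seat above 0.013 m and contact force between the fingers and head below 0.1 N and linear speed of head above 0.3 m/s) or (horizontal distance between roller and rest below 0.04 m and z of roller in the frame of rest above 0.013 m and contact force between the fingers and roller below 0.1 N and linear speed of roller above 0.3 m/s)).
It fails at once if the robot's arm or fingers push on the burner with more than 25 N (contact force between any of the arm, the fingers and burner above 25 N).
It fails at once if a bystander (jar, bottle, mug, dish, paddle, tongs) is moved by more than 30 mm or knocked over (distance of any of jar_green, jar_mixed, bottle, mug, bead_dish, paddle, tongs from where it was at the start of the episode above 0.03 m or angle between any of jar_green, jar_mixed, bottle, mug, bead_dish, paddle, tongs's own z axis and vertical above 0.5 rad).
It also fails if it takes over 72 s, if anything falls off the work surface, if the arm or the gripper's body presses on something with over 40 N, if the wrist force passes 120 N, or if a joint passes its speed limit or range.

## Working session

There is one attempt and no reset: what is moved stays moved. The work goes in short steps, Python scripts to look and compute and a shell command to move; the robot and the scene stay as the last step left them, time stands still between calls to the robot, and variables do not carry over. Pictures are saved under pics/ and viewed, at most 10 in all, crops included, and the job is handed in when it is done.

```bash
mkdir -p pics; cat > h.py <<'E'
import numpy as np, cv2
from scipy.spatial.transform import Rotation as R
from workcell import manip
def cloud(name,depth,cal=None):
    c=cal or manip.get_calibration(name)
    v,u=np.mgrid[:depth.shape[0],:depth.shape[1]]
    P=np.stack([(u-c['cx'])/c['fx']*depth,-(v-c['cy'])/c['fy']*depth,-depth],-1)
    return P@R.from_quat(c['orientation']).as_matrix().T+np.array(c['xyz'])
def proj(name,p,cal=None):
    c=cal or manip.get_calibration(name)
    q=R.from_quat(c['orientation']).inv().apply(np.array(p)-c['xyz'])
    return c['cx']+c['fx']*q[...,0]/-q[...,2], c['cy']-c['fy']*q[...,1]/-q[...,2]
def shot(name,f=None):
    cal=manip.get_calibration(name); im,d=manip.camera(name)
    if f: cv2.imwrite('pics/'+f,im[...,::-1])
    return im,d,cal,cloud(name,d,cal)
E
python3 - <<'E'
from h import *
for n in ['top','side']:
    im,d,cal,P=shot(n,n+'0.png'); print(n,{k:np.round(v,3) for k,v in cal.items()})
    for t in ['burner','head','stand','roller','jar_green','jar_mixed','bottle','mug','bead_dish','paddle','tongs']:
        r=manip.trace(t,n)
        if r:
            r=r[0]; m=r['pixels']&(d>0); q=P[m]
            print(t,round(r['p'],2),np.round(r['box']),np.round(np.percentile(q,[2,50,98],axis=0),3).tolist())
    for t in ['seat','collar_rim','rest','head','axle_a','axle_b','roller']:
        r=manip.tip_of(t,n)
        for x in r[:2]:
            u,v=map(int,x['pixel']); print(' tip',t,round(x['p'],2),u,v,np.round(P[v,u],3))
o=manip.get_obs();print(o['clock'],o['position'],o['ee_rot'],manip.tip_reach)
E
```

```text
top {'fx': np.float64(501.871), 'fy': np.float64(501.871), 'cx': np.float64(326.129), 'cy': np.float64(194.373), 'xyz': array([0.442, 0.011, 1.623]), 'orientation': array([ 0.023, -0.033, -0.697,  0.716])}
burner 0.97 [277. 162. 354. 247.] [[0.422, -0.075, 0.004], [0.537, 0.021, 0.014], [0.654, 0.117, 0.124]]
head 0.75 [420. 210. 447. 230.] [[0.471, -0.365, 0.003], [0.497, -0.332, 0.108], [0.529, -0.311, 0.116]]
stand 0.79 [200. 201. 245. 254.] [[0.387, 0.257, -0.001], [0.468, 0.299, 0.014], [0.528, 0.382, 0.063]]
roller 0.71 [209. 213. 232. 239.] [[0.419, 0.292, 0.054], [0.456, 0.322, 0.069], [0.494, 0.352, 0.076]]
jar_green 0.86 [400. 144. 432. 179.] [[0.632, -0.338, 0.001], [0.667, -0.266, 0.115], [0.714, -0.233, 0.28]]
jar_mixed 0.79 [294.  84. 335. 138.] [[0.752, -0.01, -0.002], [0.791, 0.036, 0.105], [0.872, 0.085, 0.262]]
bottle 0.94 [230. 143. 254. 164.] [[0.66, 0.22, -0.001], [0.682, 0.242, 0.126], [0.719, 0.301, 0.196]]
mug 0.8 [474. 227. 515. 248.] [[0.411, -0.587, -0.003], [0.445, -0.54, 0.036], [0.481, -0.49, 0.088]]
bead_dish 0.72 [141. 196. 177. 231.] [[0.452, 0.468, 0
[... 1957 characters left out ...]
. 246. 289. 269.] [[0.282, -0.145, -0.005], [0.344, -0.118, 0.006], [0.427, -0.092, 0.018]]
 tip seat 0.59 320 215 [0.603 0.005 0.037]
 tip collar_rim 0.95 324 216 [ 0.614 -0.008  0.039]
 tip rest 0.66 284 191 [0.491 0.107 0.106]
 tip rest 0.47 315 211 [0.583 0.007 0.059]
 tip head 0.65 324 289 [ 0.486 -0.364  0.035]
 tip axle_a 0.76 280 177 [ 0.544  0.367 -0.001]
 tip axle_a 0.76 245 170 [0.411 0.468 0.001]
 tip axle_b 0.76 280 177 [ 0.544  0.367 -0.001]
 tip axle_b 0.76 245 170 [0.411 0.468 0.001]
 tip roller 0.69 266 177 [0.465 0.293 0.061]
 tip roller 0.6 261 163 [0.485 0.467 0.024]
1.9 [0.23287472 0.58001531 0.24533444] [1.89756204e-01 9.81831238e-01 4.61319161e-05 1.36267566e-05] 0.014
```

```bash
python3 - <<'E'
import cv2
a=cv2.imread('pics/top0.png')[130:270,190:460]; cv2.imwrite('pics/topc.png',cv2.resize(a,(800,415),interpolation=cv2.INTER_CUBIC))
E
```

```text
(no output)
```

View pics/topc.png

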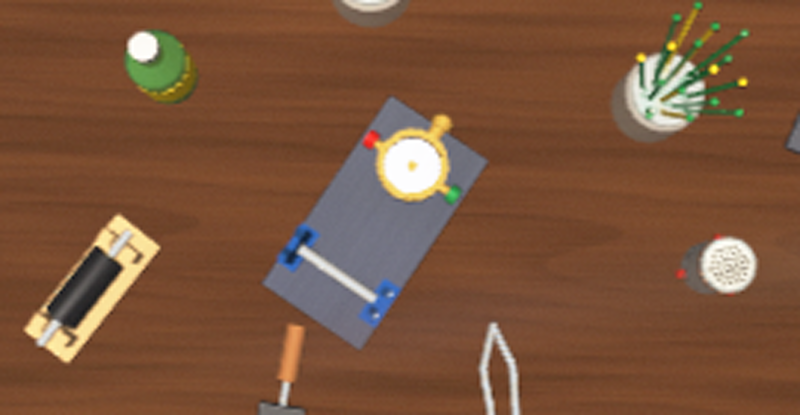

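```bash
cat > fit.py <<'E'
from h import *
def yaw(v): return np.degrees(np.arctan2(v[1],v[0]))
im,d,cal,P=shot('top')
m=manip.trace('burner','top')[0]['pixels']&(d>0); q=P[m]
f=q[(q[:,2]<.02)&(q[:,2]>.006)][:,:2].astype(np.float32); print('foot',cv2.minAreaRect(f))
def plane(u,v,z):
    r=R.from_quat(cal['orientation']).apply(np.array([(u-cal['cx'])/cal['fx'],-(v-cal['cy'])/cal['fy'],-1])); return np.array(cal['xyz'])+r*(z-cal['xyz'][2])/r[2]
hsv=cv2.cvtColor(im,cv2.COLOR_RGB2HSV)
def msk(lo,hi,box):
    k=cv2.inRange(hsv,lo,hi)>0; b=np.zeros_like(k); b[box[1]:box[3],box[0]:box[2]]=1; return k&b
k=msk((14,110,110),(32,255,255),(300,160,360,205)); v,u=np.nonzero(k)
k2=cv2.morphologyEx(k.astype(np.uint8),cv2.MORPH_OPEN,np.ones((2,2)))
print('collar',len(u),plane(*[ (a.min()+a.max())/2 for a in np.nonzero(k2)[::-1]],.062))
k=msk((95,120,80),(125,255,255),(270,195,335,245)); n,lab,st,c=cv2.connectedComponentsWithStats(k.astype(np.uint8))
C=[plane(*c[i],.145) for i in np.argsort(-st[1:,4])[:4]+1]; print('cheeks',np.round(C,4),[st[i,4] for i in np.argsort(-st[1:,4])[:4]+1])
m=manip.trace('roller','top')[0]['pixels']&(d>0); q=P[m]; q=q[q[:,2]>.045][:,:2]; r=cv2.minAreaRect(q.astype(np.float32)); print('roller',r)
w=np.linalg.svd(q-q.mean(0))[2][0]; print('roller dir',yaw(w))
m=manip.trace('stand','top')[0]['pixels']&(d>0);q=P[m];print('stand',cv2.minAreaRect(q[(q[:,2]<.02)&(q[:,2]>.006)][:,:2].astype(np.float32)))
m=manip.trace('head','top')[0]['pixels']&(d>0);q=P[m];q=q[q[:,2]>.1];print('head',cv2.minEnclosingCircle(q[:,:2].astype(np.float32)),q.mean(0))
E
python3 fit.py
```

```text
foot ((0.5373270511627197, 0.021081119775772095), (0.1297851800918579, 0.2494158297777176), 57.391841888427734)
collar 227 [ 0.6012538  -0.02068871  0.062     ]
cheeks [[0.4499 0.0148 0.145 ]
 [0.5029 0.098  0.145 ]] [np.int32(85), np.int32(81)]
roller ((0.4593586027622223, 0.32235458493232727), (0.03881402313709259, 0.13703510165214539), 53.64470672607422)
roller dir 144.5317441100121
stand ((0.4573245644569397, 0.3232390880584717), (0.06132494658231735, 0.16011126339435577), 53.8845329284668)
head ((0.4959108829498291, -0.3387197256088257), 0.027407286688685417) [ 0.49611521 -0.33792967  0.1102341 ]
```

```bash
python3 -m pendant '[[-1.2,-0.6,0,0,0,0.4,1],[-2.4,-1.2,0,0,0,0.8,1],[-3.6,-1.8,0.4,0,0,1.2,1],[-4.8,-2.4,0.8,0,0,1.6,1],[-5.6,-2.85,1.2,0,0,1.78,1],[-6.09,-3.09,1.6,0,0,1.78,1],[-6.09,-3.09,1.9,0,0,1.78,1],[-6.09,-3.09,1.9,0,0,1.78,1],[-6.09,-3.09,1.9,0,0,1.78,1],[-6.09,-3.09,1.9,0,0,1.78,1]]' 60
cat > w.py <<'E'
from h import *
import sys
o=manip.get_obs(); p=np.array(o['position']); M=R.from_quat(o['ee_rot']).as_matrix()
print('tcp',np.round(p,4),'toolx',np.round(M[:,0],3),'tooly yaw',np.degrees(np.arctan2(M[1,1],M[0,1])).round(1),'j',np.round(o['joint_pos'],2),'t',o['clock'])
def to(target,yawy=None):
    d=M.T@(np.array(target)-p)/.05; a=None
    if yawy is not None:
        a=(np.degrees(np.arctan2(M[1,1],M[0,1]))-yawy+90)%180-90; a/=8
    print('shift',np.round(d,2),'az',a)
E
python3 - <<'E'
from w import *
im,d,cal,P=shot('wrist','w1.png')
r=manip.trace('roller','wrist')
for x in r[:2]:
    m=x['pixels']&(d>0);q=P[m];print(x['p'],x['box']);q=q[(q[:,2]>.045)];print(q.mean(0),q[:,2].max());print(cv2.minAreaRect(q[:,:2].astype(np.float32)))
    top=q[q[:,2]>np.percentile(q[:,2],99)-.002];print(top.mean(0))
E
```

```text
clock: 3.4
position: [0.4576, 0.3244, 0.1512]
ee_rot: [0.309, 0.951, 0.001, 0.0]
ft_force: [-0.1, -0.3, -0.4]
grip_width: 0.999
grasp_force: 0.0
tcp [0.4576 0.3244 0.1512] toolx [-0.809  0.588  0.   ] tooly yaw 54.0 j [-0.83  0.26  0.15  1.76 -0.04  1.12  0.28] t 3.4
0.69 [289.3, 98.8, 350.9, 303.7]
[0.45132146 0.32755876 0.06655503] 0.07480335148910858
((0.45614877343177795, 0.32404443621635437), (0.040054094046354294, 0.15000563859939575), 53.57591247558594)
[0.45404931 0.32555916 0.0720746 ]
```

```bash
python3 -m pendant '[[0,0,0.8,0,0,0,1],[0,0,1.5,0,0,0,1],[0,0,2.08,0,0,0,1],[0,0,2.08,0,0,0,1],[0,0,2.08,0,0,0,-0.6],[0,0,2.08,0,0,0,-0.6],[0,0,2.08,0,0,0,-0.6],[0,0,2.08,0,0,0,-0.6],[0,0,2.08,0,0,0,-0.6],[0,0,2.08,0,0,0,-0.6]]' 60
```

```text
clock: 4.75
position: [0.4588, 0.3242, 0.0478]
ee_rot: [0.31, 0.951, 0.001, 0.001]
ft_force: [0.8, 0.2, 7.0]
grip_width: 0.447
grasp_force: 59.7
```

```bash
python3 -m pendant '[[0,0,-0.8,0,0,0,-0.6],[0,0,-1.8,0,0,1.0,-0.6],[-0.5,-0.6,-2.6,0,0,2.2,-0.6],[-1.0,-1.2,-3.04,0,0,3.4,-0.6],[-1.6,-1.9,-3.04,0,0,4.6,-0.6],[-2.2,-2.6,-3.04,0,0,5.8,-0.6],[-2.8,-3.3,-3.04,0,0,7.0,-0.6],[-3.2,-3.8,-3.04,0,0,8.2,-0.6],[-3.45,-4.07,-3.04,0,0,9.4,-0.6],[-3.45,-4.07,-3.04,0,0,10.6,-0.6]]'
python3 - <<'E'
from w import *
im,d,cal,P=shot('wrist','w2.png')
im2,d2,_,_=shot('top')
r=manip.trace('roller','wrist')
for x in r[:1]:
    m=x['pixels']&(d>0);q=P[m];print(x['p'],x['box'],q.mean(0),cv2.minAreaRect(q[:,:2].astype(np.float32)))
for c in ['wrist','top']:
  for t in ['axle_a','rest','collar_rim']:
    for x in manip.tip_of(t,c)[:2]: print(c,t,x)
E
```

```text
clock: 6.0
position: [0.477, 0.0552, 0.1982]
ee_rot: [0.872, 0.489, -0.0, -0.0]
ft_force: [0.9, 1.3, -3.8]
grip_width: 0.454
grasp_force: 61.4
tcp [0.477  0.0552 0.1982] toolx [ 0.521  0.854 -0.   ] tooly yaw -31.4 j [-0.65  0.03  0.45  1.92 -0.02  1.2  -0.74] t 6.0
0.61 [271.6, 91.1, 371.4, 363.8] [0.48687164 0.07216348 0.21619333] ((0.4521997272968292, 0.011849910020828247), (0.26754051446914673, 0.10615576803684235), 57.760841369628906)
wrist axle_a {'pixel': [322.0, 87.9], 'p': 0.65}
wrist collar_rim {'pixel': [489.9, 195.1], 'p': 0.73}
top rest {'pixel': [426.9, 220.6], 'p': 0.29}
top collar_rim {'pixel': [327.6, 184.2], 'p': 0.75}
top collar_rim {'pixel': [486.8, 235.6], 'p': 0.32}
```

View pics/w2.png

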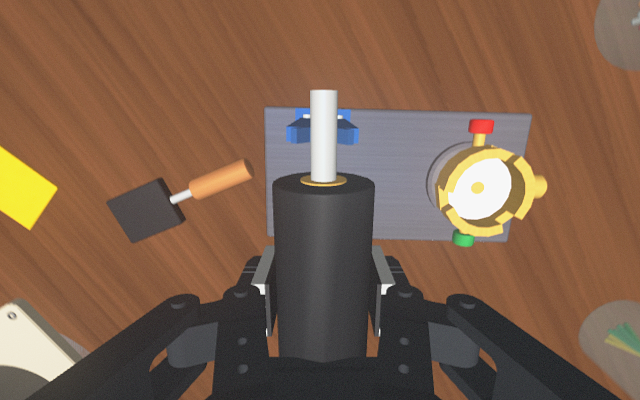

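```bash
cat > m2.py <<'E'
from w import *
im,d,cal,P=shot('wrist')
hsv=cv2.cvtColor(im,cv2.COLOR_RGB2HSV)
C=np.array([.5373,.0211]);a=np.radians(-32.6);ex=np.array([np.cos(a),np.sin(a)]);ey=np.array([-ex[1],ex[0]])
B=lambda q:np.stack([(q[:,:2]-C)@ex,(q[:,:2]-C)@ey,q[:,2]],1)*1000
k=(cv2.inRange(hsv,(100,130,60),(125,255,255))>0)&(d>0); k[170:]=0;k[:,:270]=0;k[:,380:]=0
b=B(P[k]); print('blue n',len(b),'z pct',np.percentile(b[:,2],[5,50,95]))
t=b[b[:,2]>145]; print('cheek top x,y range',np.percentile(t,[2,50,98],axis=0).round(1)); 
f=b[(b[:,2]>30)]; print(np.percentile(f,[1,50,99],axis=0).round(1))
s=(d>0)&(d<cal['xyz'][2]-.17)
k=s.copy();k[:92]=0;k[178:]=0;k[:,305:]=k[:,305:];k[:,:305]=0;k[:,345:]=0
b=B(P[k]); print('axle n',len(b)); 
if len(b)>50:
    A=np.polyfit(b[:,1],b[:,0],1);print('axle slope deg',np.degrees(np.arctan(A[0])),'x at y=52,0,-52',np.polyval(A,[52,0,-52]),'y range',np.percentile(b[:,1],[1,99]),'z',np.percentile(b[:,2],[5,50,95]))
k=(cv2.inRange(hsv,(14,90,90),(32,255,255))>0)&(d>0);k[:,:420]=0;k[:,560:]=0;k[:130]=0;k[250:]=0
q=P[k];q=q[(q[:,2]>.058)&(q[:,2]<.068)]
b=B(q); 
from scipy.optimize import least_squares
r0=lambda c:np.hypot(b[:,0]-c[0],b[:,1]-c[1])
s=least_squares(lambda c:np.clip(29.5-r0(c),0,9)+np.clip(r0(c)-37.5,0,9),[70,0]);c=s.x
print('collar c burner mm',c,'n',len(b),'z',np.median(b[:,2]),'world',C+(ex*c[0]+ey*c[1])/1000, 'r',np.percentile(r0(c),[2,98]))
th=np.degrees(np.arctan2(q[:,1]-(C+(ex*c[0]+ey*c[1])/1000)[1],q[:,0]-(C+(ex*c[0]+ey*c[1])/1000)[0]))%360
h=np.histogram(th,72,(0,360))[0];print(list(h))
E
python3 m2.py
```

```text
tcp [0.4772 0.0573 0.1982] toolx [ 0.512  0.859 -0.   ] tooly yaw -30.8 j [-0.65  0.03  0.45  1.92 -0.02  1.2  -0.73] t 6.45
blue n 675 z pct [ 17.88661047 143.32734819 151.83242194]
cheek top x,y range [[-88.   47.8 145.3]
 [-60.4  51.2 150.5]
 [-55.1  54.8 152.6]]
[[-90.9  47.6 139.9]
 [-60.9  51.4 148.7]
 [-51.7  55.1 152.7]]
axle n 2400
axle slope deg -1.7958061222986772 x at y=52,0,-52 [-72.06358259 -70.43322675 -68.80287091] y range [41.17564856 73.38527856] z [203.51178448 206.99271722 208.50878718]
collar c burner mm [68.14227052 -0.7538457 ] n 2219 z 62.32135218679608 world [ 0.59430047 -0.01624814] r [29.5122639  37.73241378]
[np.int64(43), np.int64(43), np.int64(43), np.int64(38), np.int64(48), np.int64(26), np.int64(0), np.int64(0), np.int64(0), np.int64(0), np.int64(24), np.int64(38), np.int64(39), np.int64(33), np.int64(39), np.int64(36), np.int64(41), np.int64(37), np.int64(43), np.int64(37), np.int64(43), np.int64(41), np.int64(38), np.int64(43), np.int64(43), np.int64(42), np.int64(43), np.int64(40), np.int64(40), np.int64(8), np.int64(0), np.int64(0), np.int64(0), np.int64(0), np.int64(39), np.int64(34), np.int64(27), np.int64(33), np.int64(29), np.int64(30), np.int64(32), np.int64(29), np.int64(35), np.int64(28), np.int64(35), np.int64(35), np.int64(34), np.int64(36), np.int64(38), np.int64(35), np.int64(40), np.int64(35), np.int64(39), np.int64(13), np.int64(0), np.int64(0), np.int64(0), np.int64(0), np.int64(31), np.int64(42), np.int64(41), np.int64(44), np.int64(40), np.int64(42), np.int64(43), np.int64(43), np.int64(42), np.int64(38), np.int64(45), np.int64(43), np.int64(39), np.int64(41)]
```

```bash
python3 -m pendant '[[0.02,-0.02,0.3,0,0,0.22,-0.6],[0.02,-0.02,0.6,0,0,0.22,-0.6],[0.02,-0.02,0.75,0,0,0.22,-0.6],[0.02,-0.02,0.85,0,0,0.22,-0.6],[0.02,-0.02,0.92,0,0,0.22,-0.6],[0.02,-0.02,0.99,0,0,0.22,-0.6],[0.02,-0.02,1.06,0,0,0.22,-0.6],[0.02,-0.02,1.13,0,0,0.22,-0.6],[0.02,-0.02,1.2,0,0,0.22,-0.6],[0.02,-0.02,1.26,0,0,0.22,-0.6]]'; python3 - <<'E'
from w import *
C=np.array([.5373,.0211]);a=np.radians(-32.6);ex=np.array([np.cos(a),np.sin(a)]);ey=np.array([-ex[1],ex[0]])
print((p[:2]-C)@ex,(p[:2]-C)@ey,o['ft_force'])
E
```

```text
clock: 7.75
position: [0.4769, 0.0585, 0.1351]
ee_rot: [0.877, 0.48, 0.0, -0.0]
ft_force: [-0.4, 1.1, -2.5]
grip_width: 0.446
grasp_force: 61.4
tcp [0.4769 0.0585 0.1351] toolx [0.54  0.842 0.   ] tooly yaw -32.7 j [-0.64  0.11  0.45  1.99 -0.05  1.06 -0.74] t 7.75
-0.07101440488752385 -0.0010154453635398616 [-0.37757133  1.11918397 -2.49283655]
```

```bash
python3 -m pendant '[[0,0,0.04,0,0,0,-0.6],[0,0,0.08,0,0,0,-0.6],[0,0,0.12,0,0,0,-0.6],[0,0,0.15,0,0,0,-0.6],[0,0,0.17,0,0,0,-0.6],[0,0,0.18,0,0,0,-0.6],[0,0,0.19,0,0,0,-0.6],[0,0,0.2,0,0,0,-0.6],[0,0,0.2,0,0,0,-0.6],[0,0,0.2,0,0,0,-0.6]]'
```

```text
clock: 9.0
position: [0.477, 0.0585, 0.1253]
ee_rot: [0.877, 0.48, 0.0, -0.0]
ft_force: [0.4, -0.1, -1.0]
grip_width: 0.449
grasp_force: 61.4
```

```bash
python3 -m pendant '[[0,0,0.01,0,0,0,-0.1],[0,0,0.01,0,0,0,0.3],[0,0,0.01,0,0,0,1],[0,0,0,0,0,0,1],[0,0,-0.3,0,0,0,1],[0,0,-0.8,0,0,0,1],[0,0,-1.5,0,0,0,1],[0,0,-2.2,0,0,0,1],[0,0,-2.6,0,0,0,1],[0,0,-2.6,0,0,0,1]]'; python3 - <<'E'
from w import *
im,d,cal,P=shot('wrist','w3.png')
C=np.array([.5373,.0211]);a=np.radians(-32.6);ex=np.array([np.cos(a),np.sin(a)]);ey=np.array([-ex[1],ex[0]])
B=lambda q:np.stack([(q[:,:2]-C)@ex,(q[:,:2]-C)@ey,q[:,2]],1)*1000
m=manip.trace('roller','wrist')[0];print(m['p'],m['box']);b=B(P[m['pixels']&(d>0)])
b=b[b[:,2]>115]
for lo in range(-80,80,15):
    s=b[(b[:,1]>lo)&(b[:,1]<lo+15)]
    if len(s)>20: print(lo,len(s),np.percentile(s[:,2],97).round(1),np.median(s[:,0]).round(1))
to([.4965,-.338,.19])
E
```

```text
clock: 10.25
position: [0.4778, 0.0586, 0.2575]
ee_rot: [0.878, 0.48, 0.002, 0.0]
ft_force: [0.3, 0.2, -1.1]
grip_width: 0.999
grasp_force: 0.0
tcp [0.4778 0.0586 0.2575] toolx [0.54  0.842 0.003] tooly yaw -32.7 j [-0.66 -0.02  0.44  1.83  0.01  1.32 -0.79] t 10.25
0.82 [297.3, 100.2, 344.4, 282.6]
-80 92 135.1 -72.0
-65 171 135.2 -71.9
-50 320 149.6 -71.1
-35 833 149.8 -71.8
-20 887 149.8 -71.8
-5 941 149.9 -71.8
10 967 149.8 -71.0
25 1014 149.9 -71.0
40 534 149.1 -70.9
55 271 135.4 -70.9
70 78 135.6 -71.6
shift [-6.48  4.6   1.34] az None
```

View pics/w3.png

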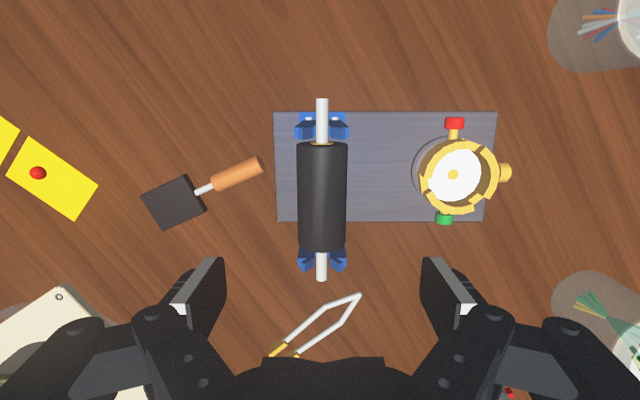

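```bash
python3 -m pendant '[[-0.5,0.35,0,0,0,0,1],[-1.4,1.0,0,0,0,0,1],[-2.3,1.65,0,0,0,0,1],[-3.2,2.3,0,0,0,0,1],[-4.1,2.95,0,0,0,0,1],[-5.0,3.6,0,0,0,0,1],[-5.8,4.15,0,0,0,0,1],[-6.3,4.5,0,0,0,0,1],[-6.48,4.6,0,0,0,0,1],[-6.48,4.6,0,0,0,0,1]]'; cat > hd.py <<'E'
from w import *
im,d,cal,P=shot('wrist','w4.png')
hsv=cv2.cvtColor(im,cv2.COLOR_RGB2HSV)
r=manip.trace('head','wrist')[0];print(r['p'],r['box']);q=P[r['pixels']&(d>0)];t=q[q[:,2]>.1]
(c,rad)=cv2.minEnclosingCircle(t[:,:2].astype(np.float32));print('head',c,rad,np.median(t[:,2]),len(t))
k=((cv2.inRange(hsv,(0,140,90),(6,255,255))|cv2.inRange(hsv,(174,140,90),(180,255,255)))>0)&(d>0)
q=P[k];h=np.hypot(q[:,0]-c[0],q[:,1]-c[1]);q=q[h<.05]
th=np.degrees(np.arctan2(q[:,1]-c[1],q[:,0]-c[0]))%360;print('red',len(q),np.median(q[:,2]) if len(q) else 0);print({i*5:int(n) for i,n in enumerate(np.histogram(th,72,(0,360))[0]) if n})
out=h[h<.05]>.031
print('outer',len(q[out]),{b:(np.median(th[out][(th[out]//120)==b]).round(1),q[out][(th[out]//120)==b][:,2].mean().round(3)) for b in range(3) if ((th[out]//120)==b).any()})
to([c[0],c[1],.085])
E
python3 hd.py
```

```text
clock: 11.6
position: [0.4952, -0.3382, 0.2545]
ee_rot: [0.878, 0.479, -0.0, -0.001]
ft_force: [0.5, 1.0, -0.3]
grip_width: 1.0
grasp_force: 0.0
tcp [ 0.4952 -0.3382  0.2545] toolx [ 0.541  0.841 -0.   ] tooly yaw -32.7 j [-0.11  0.34  0.81  1.55 -0.25  1.36  0.15] t 11.6
0.62 [291.0, 147.9, 359.3, 224.3]
head (0.4946669340133667, -0.34065860509872437) 0.028482509776949883 0.11104933993013272 3303
red 126 0.022507644831572943
{90: 1, 95: 24, 100: 21, 105: 23, 330: 1, 335: 12, 340: 19, 345: 20, 350: 5}
outer 92 {0: (np.float64(102.2), np.float64(0.021)), 2: (np.float64(343.5), np.float64(0.021))}
shift [-0.05  0.02  3.39] az None
```

View pics/w4.png

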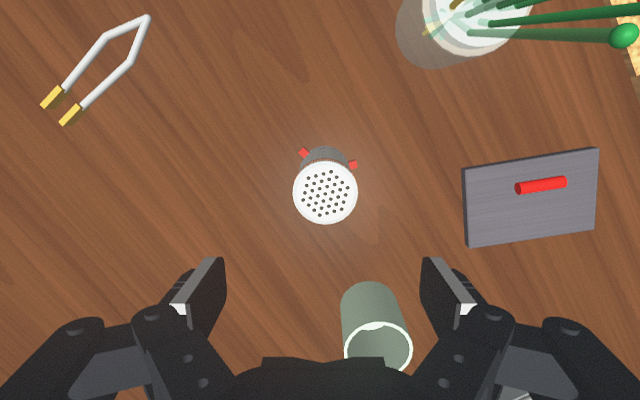

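```bash
python3 -m pendant '[[-0.04,0.02,1.0,0,0,0,1],[-0.04,0.02,2.0,0,0,0,1],[-0.04,0.02,2.8,0,0,0,1],[-0.04,0.02,3.39,0,0,0,1],[-0.04,0.02,3.39,0,0,0,1],[-0.04,0.02,3.39,0,0,0,-0.3],[-0.04,0.02,3.39,0,0,0,-0.3],[-0.04,0.02,3.39,0,0,0,-0.3],[-0.04,0.02,3.39,0,0,0,-0.3],[-0.04,0.02,3.39,0,0,0,-0.3]]' 50
```

```text
clock: 12.95
position: [0.4963, -0.3408, 0.0877]
ee_rot: [0.877, 0.48, 0.001, 0.001]
ft_force: [-0.9, 0.9, 6.3]
grip_width: 0.643
grasp_force: 51.8
```

```bash
python3 -m pendant '[[0,0,-0.9,0,0,0,-0.3],[0.3,-0.4,-1.7,0,0,0,-0.3],[0.96,-1.12,-2.05,0,0,-1,-0.3],[1.7,-1.5,-2.05,0,0,-2.2,-0.3],[2.45,-1.85,-2.05,0,0,-3.4,-0.3],[3.3,-2.15,-2.05,0,0,-4.6,-0.3],[4.4,-2.05,-2.05,0,0,-5.8,-0.3],[5.5,-1.95,-2.05,0,0,-7,-0.3],[6.3,-1.86,-2.05,0,0,-7,-0.3],[6.53,-1.84,-2.05,0,0,-7,-0.3]]'; cat > al.py <<'E'
from w import *
import sys
im,d,cal,P=shot('wrist',sys.argv[1])
hsv=cv2.cvtColor(im,cv2.COLOR_RGB2HSV)
k=(cv2.inRange(hsv,(14,90,90),(32,255,255))>0)&(d>0)
q=P[k];q=q[(q[:,2]>.059)&(q[:,2]<.067)&(np.hypot(q[:,0]-.595,q[:,1]+.0165)<.05)]
from scipy.optimize import least_squares
r0=lambda c:np.hypot(q[:,0]-c[0],q[:,1]-c[1])
c=least_squares(lambda c:np.clip(.0295-r0(c),0,9)+np.clip(r0(c)-.0375,0,9),[.595,-.0165],x_scale=.001,diff_step=1e-4).x
print('collar',c,len(q),np.percentile(r0(c),[2,98]))
th=np.degrees(np.arctan2(q[:,1]-c[1],q[:,0]-c[0]))%360;print(np.histogram(th,72,(0,360))[0].tolist())
k=((cv2.inRange(hsv,(0,140,60),(6,255,255))|cv2.inRange(hsv,(174,140,60),(180,255,255)))>0)&(d>0)
q=P[k];q=q[(q[:,2]>.063)&(np.hypot(q[:,0]-p[0],q[:,1]-p[1])<.045)]
if len(q):
    th=np.degrees(np.arctan2(q[:,1]-p[1],q[:,0]-p[0]))%360;print('lug',{i*5:int(n) for i,n in enumerate(np.histogram(th,72,(0,360))[0]) if n},'z',np.percentile(q[:,2],[5,95]))
to([*c,.173])
E
python3 al.py w5.png
```

```text
clock: 14.2
position: [0.5952, -0.0131, 0.1884]
ee_rot: [0.548, 0.836, 0.0, -0.0]
ft_force: [-0.6, -0.1, -4.3]
grip_width: 0.639
grasp_force: 55.7
tcp [ 0.5952 -0.0131  0.1884] toolx [-0.399  0.917  0.   ] tooly yaw 23.5 j [-0.48  0.33  0.52  1.64 -0.17  1.22  0.49] t 14.2
collar [ 0.59428252 -0.01606184] 840 [0.02998817 0.03720444]
[0, 0, 0, 0, 18, 5, 0, 0, 0, 0, 30, 32, 36, 33, 38, 37, 34, 37, 37, 35, 38, 36, 39, 33, 36, 37, 38, 37, 37, 12, 0, 0, 0, 0, 4, 6, 0, 0, 6, 23, 31, 26, 20, 8, 1, 0, 0, 0, 0, 0, 0, 0, 0, 0, 0, 0, 0, 0, 0, 0, 0, 0, 0, 0, 0, 0, 0, 0, 0, 0, 0, 0]
lug {30: 26, 35: 54, 40: 57, 45: 51, 150: 20, 155: 69, 160: 71, 165: 33} z [0.12103915 0.12433846]
shift [-0.05 -0.04  0.31] az None
```

View pics/w5.png

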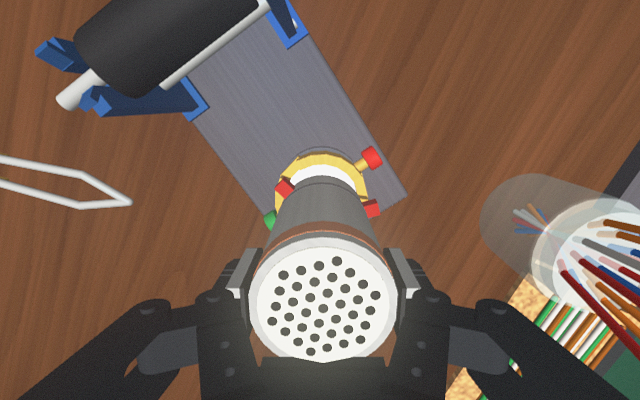

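```bash
python3 -m pendant '[[0,0,0.1,0,0,0.12,-0.3],[0,0,0.3,0,0,0.12,-0.3],[0,0,0.45,0,0,0.12,-0.3],[0,0,0.55,0,0,0.12,-0.3],[0,0,0.62,0,0,0.12,-0.3],[0,0,0.69,0,0,0.12,-0.3],[0,0,0.75,0,0,0.12,-0.3],[0,0,0.8,0,0,0.12,-0.3],[0,0,0.85,0,0,0.12,-0.3],[0,0,0.88,0,0,0.12,-0.3]]'; python3 al.py w6.png
```

```text
clock: 15.5
position: [0.5943, -0.0161, 0.1442]
ee_rot: [0.557, 0.831, 0.0, 0.0]
ft_force: [-0.8, 1.0, -2.3]
grip_width: 0.638
grasp_force: 55.7
tcp [ 0.5943 -0.0161  0.1442] toolx [-0.381  0.925  0.   ] tooly yaw 22.4 j [-0.47  0.37  0.52  1.69 -0.2   1.13  0.49] t 15.5
collar [ 0.59439036 -0.0163356 ] 1467 [0.02994744 0.0374529 ]
[8, 27, 37, 41, 13, 0, 0, 0, 0, 1, 38, 49, 52, 53, 49, 53, 55, 53, 56, 55, 55, 57, 53, 54, 56, 54, 54, 54, 52, 16, 0, 0, 0, 0, 4, 46, 46, 51, 46, 44, 33, 28, 19, 5, 0, 0, 0, 0, 0, 0, 0, 0, 0, 0, 0, 0, 0, 0, 0, 0, 0, 0, 0, 0, 0, 0, 0, 0, 0, 0, 0, 0]
lug {30: 33, 35: 55, 40: 56, 45: 37, 150: 47, 155: 68, 160: 69, 165: 20} z [0.07566351 0.0800734 ]
shift [-0.01  0.   -0.58] az None
```

```bash
python3 -m pendant '[[0,0,0.02,0,0,0,-0.3],[0,0,0.05,0,0,0,-0.3],[0,0,0.07,0,0,0,-0.3],[0,0,0.09,0,0,0,-0.3],[0,0,0.11,0,0,0,-0.3],[0,0,0.13,0,0,0,-0.3],[0,0,0.15,0,0,0,-0.3],[0,0,0.17,0,0,0,-0.3],[0,0,0.19,0,0,0,-0.3],[0,0,0.2,0,0,0,-0.3]]'
```

```text
clock: 16.8
position: [0.5943, -0.0161, 0.1343]
ee_rot: [0.557, 0.831, 0.0, 0.0]
ft_force: [2.1, 0.6, -3.1]
grip_width: 0.642
grasp_force: 55.7
```

```bash
python3 -m pendant '[[0,0,0.02,0,0,0,-0.3],[0,0,0.04,0,0,0,-0.3],[0,0,0.06,0,0,0,-0.3],[0,0,0.08,0,0,0,-0.3],[0,0,0.1,0,0,0,-0.3],[0,0,0.11,0,0,0,-0.3],[0,0,0.12,0,0,0,-0.3],[0,0,0.13,0,0,0,-0.3],[0,0,0.13,0,0,0,-0.3],[0,0,0.13,0,0,0,-0.3]]'
```

```text
clock: 18.05
position: [0.5943, -0.0161, 0.1278]
ee_rot: [0.557, 0.831, 0.0, 0.0]
ft_force: [2.9, 0.8, -1.5]
grip_width: 0.643
grasp_force: 55.8
```

Almost home; a last small press, then release and rise.

```bash
python3 -m pendant '[[0,0,0.02,0,0,0,-0.3],[0,0,0.03,0,0,0,-0.3],[0,0,0.03,0,0,0,-0.3],[0,0,0.03,0,0,0,0.5],[0,0,0.03,0,0,0,1],[0,0,0.02,0,0,0,1],[0,0,0,0,0,0,1],[0,0,-0.4,0,0,0,1],[0,0,-1.2,0,0,0,1],[0,0,-2.2,0,0,0,1]]'; python3 -m pendant '[[0,0,-0.8,0,0,0,1],[-0.4,0,-0.8,0,0,0,1],[-0.8,0,-0.8,0,0,0,1],[-0.8,0,-0.8,0,0,0,1],[-0.8,0,-0.8,0,0,0,1],[-0.8,0,-0.8,0,0,0,1],[-0.8,0,-0.8,0,0,0,1],[-0.8,0,-0.8,0,0,0,1],[-0.8,0,-0.8,0,0,0,1],[-0.8,0,-0.8,0,0,0,1]]'; python3 - <<'E'
from w import *
im,d,cal,P=shot('wrist','w7.png')
for t in ['head','roller']:
    r=manip.trace(t,'wrist')[0];q=P[r['pixels']&(d>0)];print(t,r['p'],r['box'],np.percentile(q[:,2],[5,50,90,99]).round(4))
    if t=='head':
        s=q[q[:,2]>.14];print(cv2.minEnclosingCircle(s[:,:2].astype(np.float32)),s.mean(0))
        A=np.c_[s[:,:2]-s[:,:2].mean(0),np.ones(len(s))];f=np.linalg.lstsq(A,s[:,2],rcond=None)[0];print('tilt',f)
E
```

```text
clock: 19.3
position: [0.5936, -0.0161, 0.2383]
ee_rot: [0.557, 0.831, -0.001, -0.001]
ft_force: [0.7, 0.5, -0.1]
grip_width: 1.001
grasp_force: 0.0
clock: 20.55
position: [0.6094, -0.0531, 0.2778]
ee_rot: [0.557, 0.831, 0.0, -0.0]
ft_force: [-0.2, -0.6, -0.1]
grip_width: 0.999
grasp_force: 0.0
tcp [ 0.6094 -0.0531  0.2778] toolx [-0.38   0.925  0.   ] tooly yaw 22.4 j [-0.43  0.31  0.56  1.48 -0.17  1.4   0.53] t 20.55
head 0.81 [282.0, 110.1, 358.4, 182.8] [0.1494 0.1511 0.1521 0.1529]
((0.5932031869888306, -0.017070911824703217), 0.028243612498044968) [ 0.59283014 -0.01626887  0.15107896]
tilt [ 0.00549001 -0.00512362  0.15107896]
roller 0.64 [136.1, 0.0, 250.7, 57.2] [0.1303 0.1417 0.1488 0.1502]
```

View pics/w7.png

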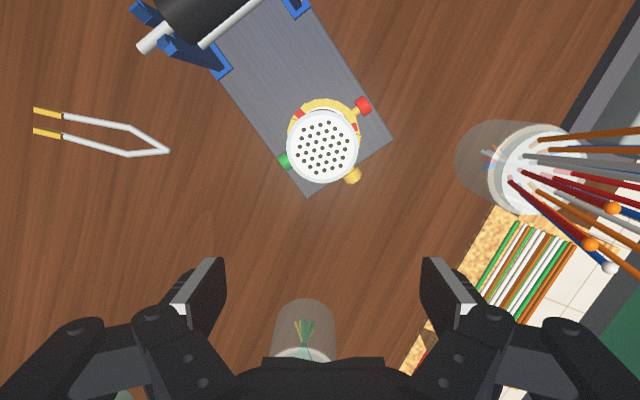

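The wrist view shows the head at (323,146), upright in the collar with its lugs down in the notches. Its top is at 151 mm, against 150 mm nominal and a 1 mm camera bias. The roller at upper left is still in its slots.

```bash
python3 -c "
from workcell import manip
print(manip.hand_in())"
```

```text
the job is handed in; nothing more can be done
None
```

The job is handed in: the burner head is in its collar, upright and fully home with the lugs in the notches, the roller's axle is down in both slots, both parts are released, and I touched none of the bystanders; the hand-in did not return a verdict.

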